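Open the captive cap and hold the dosing pipette over the sample bottle

ROBOT

A 7-joint arm with a two-finger parallel gripper is mounted at the origin on a cart in front of the work surface, level with it; the furniture and walls round the work are solid. World frame = base frame: x ahead of the robot, y to its left, z up, the work surface at z = 0. Lengths are in m, angles in rad, forces in N, time in s.
With the tool pointing down it reaches from about 0.4 to 0.85 m from the base axis. Payload 10.4 kg.
Tool frame: the origin (TCP) lies on the front face of the gripper's body, between the roots of the fingers; the fingertips stand 73 mm ahead of it and the grasp point (between the pads) lies 54 mm ahead of it; x points along the fingers, y is the direction in which the jaws open and shut, and the axes are right-handed (so a half turn about x gives the same grasp; the last joint's range is limited). The gripper opens to 85 mm and grips with 20 to 120 N. Pads are 22 mm wide; open, the fingers measure 114 mm over their backs; the gripper's body (76 mm by 85 mm) begins 54 mm behind the grasp point. The pads swing forward as they close: fully open they stand 13 mm farther back than shut.
Start: joints at [-1.156, 0.332, -0.065, 1.46, 0.022, 1.35, -0.088], TCP at [0.265, 0.566, 0.304] pointing down, gripper open.
Joint ranges: [-2.6, 2.6], [-0.5, 2.12], [-1.47, 1.34], [0.16, 2.42], [-1.27, 4.41], [0.06, 2.06], [-2.6, 2.6]. Speed limits (rad/s): [2.22, 2.22, 2.79, 2.79, 3.14, 3.14, 3.14].

INTERFACE

Orientations are given as a unit quaternion [x, y, z, w].
In Python, from workcell import manip gives the robot as it stands. The module is installed in compiled form; this text tells all that it offers.
- The arm moves only by the tool arm_command, never from a script. Its argument "moves" is a list that holds one entry, the list of rows, each a list of 5 numbers: the closure, from 0 (fully open) to 1 (shut), then the shift along the tool's x, y, z in units of 25 mm (1.0 is 25 mm), then the turn about the tool's x in degrees. A call has 1 to 12 rows; each row shifts and turns the commanded pose from where the row before left it, along the tool's axes as they then stand; what a row does not reach is not made up. A row lasts 1/12 s, in which the tool goes at most 41.7 mm and 7.16 degrees, less where a joint would pass 70% of its speed; a pose out of reach is approached as far as the arm can. A call is refused whole if a number of a shift passes 1 or a number of a turn 7.16, either way. A call with a gripper value outside its range is refused whole. The fingers move at their own pace and stop on an object; "force" is the grip in N (left out, the last holds). Time passes only in rows, so rows that do not move let the fingers close. It gives the time, the measured TCP pose, the force and the opening at its end, in the units of the state.
- manip.get_obs(): the state, without advancing time (a new reading comes with each control period).
- manip.camera(name): name is "side" or "top" or "wrist"; returns the picture (384x512x3 uint8, red, green, blue); there is no depth.
- manip.camera_info(name): a dict with "vfov" (degrees; the focal length in pixels is half the picture's height over the tangent of half this angle, whatever the lens; pixels are square), "cx", "cy" (the principal point, pixels), "pose" (4x4, takes a point from camera to world coordinates). Camera axes: x right, y down, z forward; pixel columns grow to the right and rows downward; lengths in m; the calibration is good to about 2 mm. A picture is of the moment at which its call begins: read the wrist's pose just before it. camera_info takes no time and is no camera call; for the wrist camera it gives the pose at the moment of the call.
- manip.hand_in(): hands the job in, once; it reports no verdict.
Trained networks look in the newest picture that a camera, given by its name, has taken for a name from the list of things; names that differ only in an ending like _2 or _b are one class to them, and where a whole thing is asked for, a point or a joint stands for the part that bears it (a point fixed in the world has none). Each returns a list of dicts, best first, with "confidence" (0 to 1); they miss things now and then, are a little off and sometimes report something else, mostly with a low value. They report only what shows in the picture. A call takes as long as a camera call. They do not tell look-alikes from the thing itself.
- manip.regions_of(query, camera): "mask" (384x512 bool, what is visible of it) and "rect" ([left, top, right, bottom] in pixels, round what is visible of it).
- manip.pinpoint(query, camera): "pixel" ([row, column] in pixels: a listed point, or the origin of a listed thing).
The state is a dict: "clock": time; "joint_pos": joint angles; "joint_velocities": joint speeds; "tau": joint torques, N m; "position": TCP position; "ee_rot": TCP orientation; "ft_force": force on the tool from outside, world axes, zero at the start; "torque": the same for the moment, N m; "grip_width": opening from 0.0 (shut) to 1.0 (fully open).
Only numpy, scipy, OpenCV 4.12 (cv2) and the standard library are available. Lean on these libraries where they do the work, as an engineer would, in place of code of your own. Each camera call takes 0.05 s, during which the arm holds its last target.

TASK

Get ready to dose the clamped sample bottle: turn its red wing cap a quarter turn anticlockwise, so that it comes free and springs open on its hinge. Then lift the pipette with the blue button out of the stand, carry it over the bottles in between without disturbing them or the other pipette, and hold it upright with its tip centred about 1 cm above the open mouth, touching neither bottle nor cap. Finish while still holding it there, motionless.

Things in the scene. Friction and masses are not known exactly. Their poses are not given: they have to be found in the camera images.
- sample_bottle: Amber 66 mm wide sample bottle with a blank paper label, clamped in a heavy round grey holder (92 mm wide) fixed to the worktop. Origin: centre of the holder's underside; z up along the neck; the cap's hinge is on the +x side, which faces away from the robot (yaw within 0.3 rad); the clamp screw sticks out to -y.
- bottle_mouth (a point): Centre of the bottle's mouth, on the neck axis at the rim, 85 mm above the worktop. The opening is 33 mm wide inside, 39 mm over the neck; the grey bayonet collar round it is 61 mm wide and reaches 5 mm above the rim. Axes like sample_bottle.
- wing_top (a point): Top centre of the red wing of the cap, 118 mm above the worktop and on the neck axis while shut. It turns and swings with the cap. The wing is an upright bar 12 mm thick (along this frame's x), 40 mm long (along its y), 22 mm tall, on a 30 mm disc; so grip it along x, from above, fingers ending at most 19 mm below its top.
- wing_cap (a joint): Turn of the wing cap about the neck, rad, anticlockwise seen from above is positive. It starts at 0 to 0.2 (wing crosswise, locked by two ears under the collar's hooks), comes free at about 1.1, stop at 1.45 (wing pointing front to back). Friction about 0.05 N m, stays where it is left.
- cap_strap (a joint): Swing of the steel strap that carries the cap, rad: 0 shut, 1.9 fully open. Hinge 33 mm from the neck axis on the bottle's +x side. Once the cap is turned free and let go (open the fingers, rise clear), a weak spring swings it up and back in 2 s and keeps it open. It then stands behind the mouth up to 65 mm above the rim, its skirt 23 mm behind the neck axis: approach the mouth from the front.
- pipette_stand: White two-place stand, 168 mm long (its y), 74 mm deep, fixed. Origin: centre of its underside. The upper plate's top is 120 mm above the worktop; pipettes stand in round holes 16 mm wide, 45 mm either side of the middle along y. A pipette comes out only straight up, by 107 mm or more.
- pipette_blue: White pipette with BLUE button, 235 mm long, 0.07 to 0.12 kg, upright and a little loose in either place of the stand. Origin: its tip (7 mm wide), about 15 mm above the worktop at first; z up its axis. The handle is round, 25 to 26 mm wide, from 115 to 205 mm above the tip; the button tops it. A finger hook sticks out 28 mm to +x (towards the robot), 183 to 203 mm above the tip: close the fingers along its y.
- pipette_yellow: The same kind of pipette with a YELLOW button, in the other place of the stand; to be left there. Its button tops out 250 mm above the worktop, so a pipette taken from the far place has to pass in front of it. Origin and axes as for pipette_blue.
- dropper_bottle: Loose white dropper bottle, 48 mm wide, 92 mm tall, standing between stand and sample bottle; leave it. Origin: centre of its underside.
- white_bottle: Loose white small bottle, 38 mm wide, 75 mm tall, standing between stand and sample bottle; leave it. Origin: centre of its underside.
- sample_cup: Loose clear sample cup with red lid, 62 mm wide, 69 mm tall, behind the bottles; leave it. Origin: centre of its underside.
Things that resemble listed ones, but are neither listed nor needed, are in the scene too. Leave any purple look-alike of the pipette_blue alone. Leave any turquoise look-alike of the dropper_bottle alone.

How it is judged:
On the way, in this order (a step that is already met when the one before it is completed fails the run):
1. the wing cap is turned free and has sprung open (value of joint cap_strap above 1.3 rad), for 0.2 s.
2. the blue pipette is lifted clear of the stand (height (world z) of pipette_blue above 0.12 m), for 0.1 s.
At the end, for the whole second after the job is handed in: The blue pipette is held by the fingers, still and upright (within 7 degrees), its tip within 7 mm of the mouth's centre line and 3 to 20 mm above the rim, touching neither bottle nor cap; the cap is open; the other pipette, both bottles and the cup stand where they stood (within 15 mm) (horizontal distance between pipette_blue and bottle_mouth below 0.007 m and z of pipette_blue in the frame of bottle_mouth between 0.003 and 0.02 m and angle between pipette_blue's own z axis and vertical below 0.12 rad and contact force between the fingers and pipette_blue above 1 N and contact force between pipette_blue and sample_bottle below 0.05 N and linear speed of pipette_blue below 0.02 m/s and value of joint cap_strap above 1.3 rad and distance of each of dropper_bottle, white_bottle, sample_cup, pipette_yellow from where it was at the start of the episode below 0.015 m and angle between each of dropper_bottle, white_bottle, sample_cup, pipette_yellow's own z axis and vertical below 0.2 rad); the arm keeps its last pose, push and grip.
It fails at once if the blue pipette touches the sample bottle, its cap or its holder (contact force between pipette_blue and sample_bottle above 0.3 N).
It fails at once if the other pipette, a bottle or the cup is moved or tipped (distance of any of dropper_bottle, white_bottle, sample_cup, pipette_yellow from where it was at the start of the episode above 0.015 m or angle between any of dropper_bottle, white_bottle, sample_cup, pipette_yellow's own z axis and vertical above 0.2 rad).
It also fails if it takes over 64 s, if anything falls off the work surface, if the arm or the gripper's body presses on something with over 40 N, if the wrist force passes 120 N, or if a joint passes its speed limit or range.

## Working session

There is one attempt and no reset: what is moved stays moved. The work goes in short steps, Python scripts to look and compute and a tool call to move; the robot and the scene stay as the last step left them, time stands still between calls to the robot, and variables do not carry over. Pictures are saved under pics/ and viewed, and the job is handed in when it is done.

Besides the shell and the picture viewer there is one more tool, called after "Call:" as name([rows], argument=value, ...), one row to a line, values as JSON. arm_command: Moves the arm, as the interface text tells. Its arguments: {"type":"object","properties":{"moves":{"type":"array","items":{"type":"array","items":{"type":"array","items":{"type":"number"}}}},"force":{"type":"number"}},"required":["moves"]}

```bash
mkdir -p pics
python3 - <<'E'
from workcell import manip
import cv2,numpy as np
o=manip.get_obs()
for k,v in o.items(): print(k,np.round(v,4).tolist())
for n in ["side","top","wrist"]:
    i=manip.camera_info(n); print(n,i["vfov"],i["cx"],i["cy"],np.round(i["pose"],4).tolist())
    cv2.imwrite(f"pics/{n}0.png",manip.camera(n)[...,::-1])
print(manip.get_obs()["clock"])
E
```

```text
clock 0.0
joint_pos [-1.1556, 0.3329, -0.0647, 1.4609, 0.0216, 1.3499, -0.0885]
joint_velocities [-0.0025, 0.0005, 0.0001, 0.0006, 0.0004, 0.0002, -0.0006]
tau [0.0, -62.5453, 0.049, -39.1596, 0.0161, 0.01, 0.0]
position [0.2648, 0.5658, 0.3031]
ee_rot [0.153, 0.6903, -0.154, 0.6901]
ft_force [0.2636, 0.9453, 0.0289]
torque [-0.0347, 0.0452, -0.0526]
grip_width 1.005
side 46.321635156189345 249.9903049629471 188.42116340682384 [[0.8143, -0.3543, 0.4598, -0.0648], [-0.5805, -0.4922, 0.6487, -0.5365], [-0.0035, -0.7951, -0.6065, 0.9027], [0.0, 0.0, 0.0, 1.0]]
top 54.473919022486555 253.68346373778317 191.97654551200995 [[-0.0251, -0.9929, 0.1163, 0.3812], [-0.9996, 0.0237, -0.014, 0.326], [0.0111, -0.1166, -0.9931, 1.1897], [0.0, 0.0, 0.0, 1.0]]
wrist 59.823012698263994 254.03948248868392 192.50513388530322 [[0.4236, 0.8723, 0.2444, 0.2037], [0.9059, -0.4072, -0.1165, 0.5957], [-0.0021, 0.2707, -0.9627, 0.3735], [0.0, 0.0, 0.0, 1.0]]
0.15
```

View pics/side0.png

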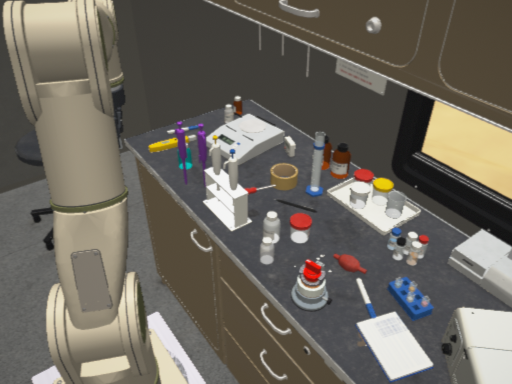

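View pics/top0.png

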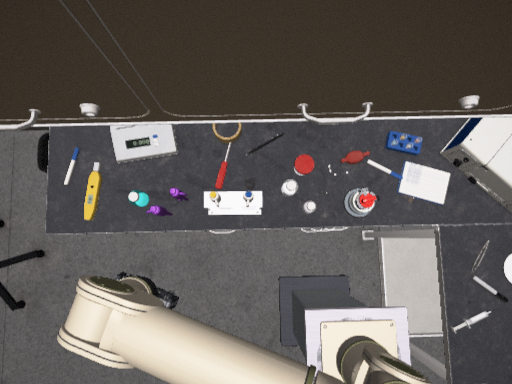

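View pics/wrist0.png

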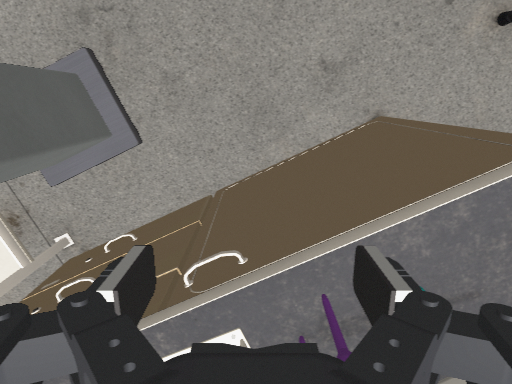

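The top view shows the sample bottle (wing) at about (row 201, col 367). In the stand, the blue button is at about (197,248) and the yellow at (197,213). The purple look-alikes are at (192,177) and (210,155), outside the stand.

```bash
cat > h.py <<'E'
from workcell import manip
import cv2,numpy as np
def K(n):
    i=manip.camera_info(n); f=192/np.tan(np.radians(i["vfov"]/2)); return f,i["cx"],i["cy"],np.array(i["pose"])
def ray(n,rc):
    f,cx,cy,P=K(n); d=P[:3,:3]@np.array([(rc[1]-cx)/f,(rc[0]-cy)/f,1]); return P[:3,3],d/np.linalg.norm(d)
def atz(n,rc,z):
    o,d=ray(n,rc); return o+d*(z-o[2])/d[2]
def proj(n,p):
    f,cx,cy,P=K(n); q=P[:3,:3].T@(np.array(p)-P[:3,3]); return np.array([cy+f*q[1]/q[2],cx+f*q[0]/q[2]])
def tri(rs):
    A=0;b=0
    for o,d in rs:
        M=np.eye(3)-np.outer(d,d);A=A+M;b=b+M@o
    p=np.linalg.solve(A,b); return p,[np.linalg.norm((np.eye(3)-np.outer(d,d))@(p-o)) for o,d in rs]
E
python3 - <<'E'
from h import *
cv=cv2
for n in["side","top"]:
    im=manip.camera(n)
    for q in ["bottle_mouth","wing_top","sample_bottle","pipette_stand","pipette_blue","pipette_yellow","dropper_bottle","white_bottle","sample_cup"]:
        for r in manip.pinpoint(q,n)[:4]:
            z={"bottle_mouth":.085,"wing_top":.118}.get(q,.015 if q.startswith("pipette_") and q[8]!='s' else 0)
            print(n,q,round(r["confidence"],2),np.round(r["pixel"],1),np.round(atz(n,r["pixel"],z),4))
    im=im[...,::-1]
    if n=="side": a=im[130:320,170:350];
    else: a=im[150:240,190:400]
    cv2.imwrite(f"pics/{n}_z.png",cv2.resize(a,None,fx=3.8 if n=="top" else 3.1,fy=3.8 if n=="top" else 3.1,interpolation=cv2.INTER_CUBIC))
print(manip.get_obs()["clock"])
E
```

```text
side bottle_mouth 0.86 [275.4 309.6] [ 0.4717 -0.0249  0.085 ]
side wing_top 0.64 [264.6 311.4] [ 0.4758 -0.0228  0.118 ]
side sample_bottle 0.93 [298.4 307.9] [ 0.4734 -0.0263  0.    ]
side pipette_stand 0.81 [212.8 225.8] [0.4865 0.3714 0.    ]
side pipette_stand 0.55 [235.9 298.6] [0.6022 0.1608 0.    ]
side pipette_blue 0.72 [186.9 204.8] [0.4928 0.5062 0.015 ]
side pipette_blue 0.65 [180.2 185.2] [0.4587 0.5765 0.015 ]
side dropper_bottle 0.66 [238.3 272.5] [0.5343 0.1971 0.    ]
side white_bottle 0.76 [258.9 263.8] [0.4649 0.1466 0.    ]
side sample_cup 0.95 [235.4 298.6] [0.6035 0.1624 0.    ]
top bottle_mouth 0.97 [198.1 364. ] [ 0.4844 -0.0185  0.085 ]
top wing_top 0.58 [198.1 369.4] [ 0.4809 -0.0239  0.118 ]
top sample_bottle 0.66 [201.6 359. ] [ 0.4814 -0.0282  0.    ]
top pipette_stand 0.7 [200.4 246.3] [0.494  0.3336 0.    ]
top pipette_blue 0.74 [214.1 169.5] [0.4552 0.5756 0.015 ]
top pipette_blue 0.49 [196.1 192.4] [0.5103 0.5035 0.015 ]
top pipette_blue 0.41 [201.6 247.2] [0.4887 0.3307 0.015 ]
top pipette_yellow 0.49 [197.7 365.3] [ 0.4921 -0.0445  0.015 ]
top pipette_yellow 0.41 [204.4 220.5] [0.4818 0.4151 0.015 ]
top dropper_bottle 0.77 [187.7 289. ] [0.5317 0.1952 0.    ]
top dropper_bottle 0.53 [197.6 140.7] [0.5111 0.6706 0.    ]
top white_bottle 0.54 [209.3 307.8] [0.4607 0.1375 0.    ]
top sample_cup 0.81 [167.1 301.9] [0.598  0.1509 0.    ]
1.15
```

View pics/side_z.png

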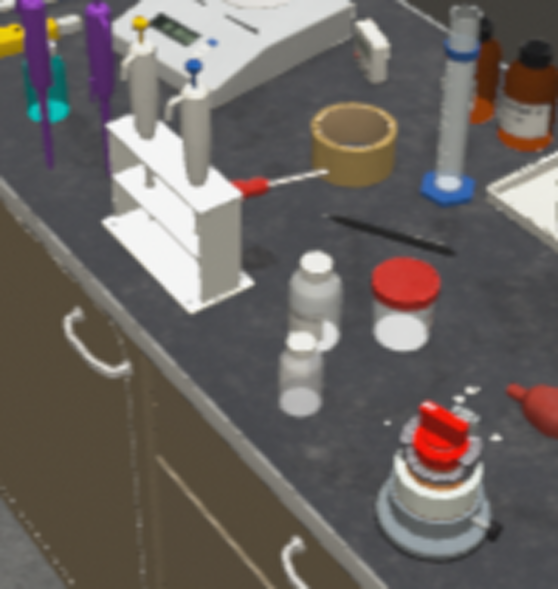

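View pics/top_z.png

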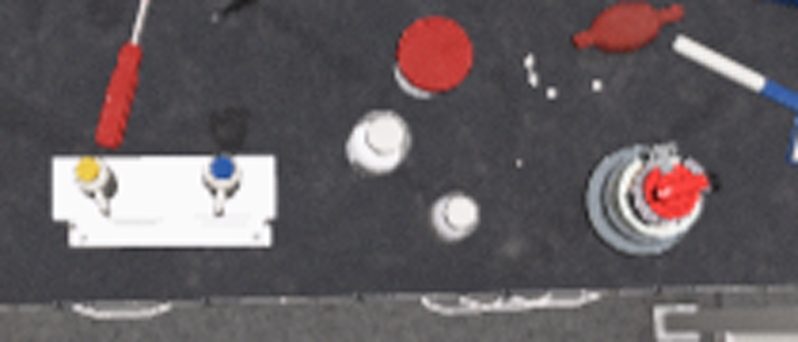

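```bash
cat >> h.py <<'E'
from scipy.spatial.transform import Rotation as Ro
def tool():
    o=manip.get_obs(); return np.array(o["position"]),Ro.from_quat(o["ee_rot"]).as_matrix(),o
def shift(target):
    p,R,o=tool(); return R.T@(np.array(target)-p)/0.025
def jawyaw():
    p,R,o=tool(); return np.degrees(np.arctan2(R[1,1],R[0,1]))
E
python3 - <<'E'
from h import *
p,R,o=tool(); print(np.round(R,3),jawyaw()); print(shift([0.44,-0.025,0.30]))
E
```

```text
[[ 0.     0.424  0.906]
 [ 0.     0.906 -0.424]
 [-1.     0.    -0.   ]] 64.91623584830853
[  0.15602963 -18.44508549  16.36419833]
```

Call:
arm_command([
  [[0,-0.4,-0.5,0.5,0],[0,-0.4,-1,0.9,0],[0,-0.4,-1,0.9,0],[0,-0.4,-1,0.9,0],[0,-0.4,-1,0.9,0],[0,-0.2,-1,0.9,0],[0,0,-1,0.9,0],[0,0,-1,0.9,0],[0,0,-1,0.9,0],[0,0,-1,0.9,0],[0,0,-1,0.9,0],[0,0,-1,0.9,0]],
])

```text
clock: 2.15
position: [0.3787, 0.1938, 0.3591]
ee_rot: [0.154, 0.69, -0.153, 0.69]
ft_force: [0.3, 0.2, 0.8]
grip_width: 0.996
```

Call:
arm_command([
  [[0,0,-1,0.9,0],[0,0,-1,0.9,0],[0,0,-1,0.9,0],[0,0,-1,0.9,0],[0,0,-0.8,0.7,0],[0,0,-0.3,0.3,0],[0,0,0,0,7],[0,0,0,0,7],[0,0,0,0,7],[0,0,0,0,7],[0,0,0,0,7],[0,0,0,0,7]],
])

```text
clock: 3.15
position: [0.4286, 0.0318, 0.359]
ee_rot: [0.392, 0.588, -0.392, 0.588]
ft_force: [1.0, 0.6, 1.0]
grip_width: 1.003
```

Run:
```python
from h import *
p,R,o=tool(); print(p,jawyaw(),o["joint_pos"])
cv2.imwrite("pics/w1.png",manip.camera("wrist")[...,::-1])
for q in ["bottle_mouth","wing_top","sample_bottle"]:
    for r in manip.pinpoint(q,"wrist")[:3]: 
        z={"bottle_mouth":.085,"wing_top":.118}.get(q,0); print(q,r["confidence"],r["pixel"],atz("wrist",r["pixel"],z))
```

```text
[0.42856906 0.03184341 0.35895448] 22.611539703112097 [-0.5928229  -0.16331045  0.36898297  1.86683985  0.0589912   1.42734015
  0.15788803]
bottle_mouth 0.94 [230.0, 277.8] [ 0.48135476 -0.02332656  0.085     ]
wing_top 0.65 [229.3, 275.1] [ 0.47128829 -0.01219483  0.118     ]
wing_top 0.58 [242.9, 282.2] [ 0.4839251 -0.0228399  0.118    ]
sample_bottle 0.77 [205.9, 276.4] [ 0.48518738 -0.02130938  0.        ]
```

View pics/w1.png

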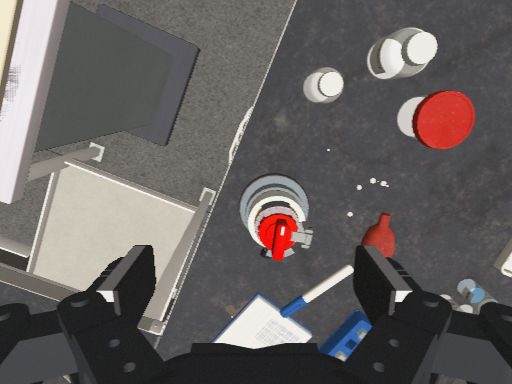

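Call:
arm_command([
  [[0,0,0,0,7],[0,0,0,0,7],[0,0,0,0,6],[0,0.9,0.6,0.1,0],[0,0.9,0.5,0.1,0],[0,0.9,0.5,0.1,0],[0,0.7,0.3,0,0],[0,0,0,0,0]],
])

```text
clock: 4.02
position: [0.4759, 0.0262, 0.2706]
ee_rot: [0.484, 0.514, -0.488, 0.513]
ft_force: [-0.7, -0.8, 0.2]
grip_width: 1.0
```

Run:
```python
from h import *
p,R,o=tool(); print(p,jawyaw(),o["joint_pos"])
im=manip.camera("wrist");cv2.imwrite("pics/w2.png",im[...,::-1]);np.save("w2.npy",im)
for q in ["bottle_mouth","wing_top","sample_bottle"]:
    for r in manip.pinpoint(q,"wrist")[:3]: 
        z={"bottle_mouth":.085,"wing_top":.118}.get(q,0); print(q,r["confidence"],r["pixel"],atz("wrist",r["pixel"],z))
```

```text
[0.4759202  0.02621085 0.270576  ] 3.132551556082313 [-0.54353176  0.01576617  0.39922805  1.9014383  -0.00525138  1.23067314
 -0.08789108]
bottle_mouth 0.64 [248.8, 253.6] [ 0.47933653 -0.02716164  0.085     ]
wing_top 0.65 [265.6, 255.2] [ 0.48103244 -0.02551523  0.118     ]
sample_bottle 0.98 [213.3, 257.5] [ 0.48438796 -0.02496746  0.        ]
sample_bottle 0.35 [248.9, 255.0] [ 0.48393475 -0.06755717  0.        ]
```

View pics/w2.png

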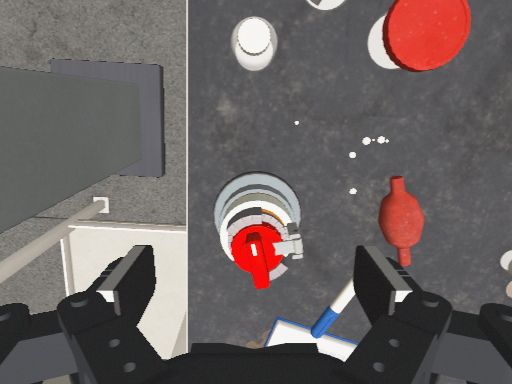

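Run:
```python
import cv2,numpy as np
im=np.load("w2.npy")[...,::-1]
cv2.imwrite("pics/w2z.png",cv2.resize(im[160:310,180:330],None,fx=4,fy=4,interpolation=cv2.INTER_CUBIC))
```

```text
(no output)
```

View pics/w2z.png

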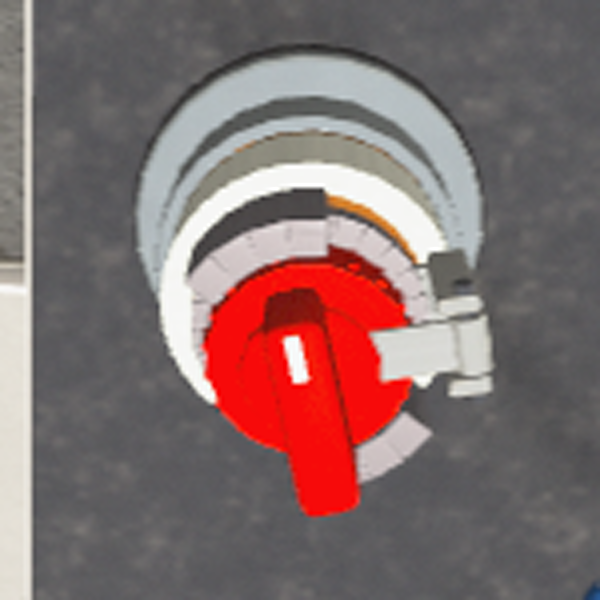

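Run:
```python
from h import *
def w(x,y,z): return atz("wrist",(160+y/4,180+x/4),z)
P=[w(*c,.118) for c in [(270,325),(325,320),(358,500),(303,515)]]
print(np.round(P,4),np.mean(P,0)); d=(P[2]+P[3]-P[0]-P[1])/2; print(np.linalg.norm(d),np.degrees(np.arctan2(d[1],d[0]))+90)
print(w(470,345,.095), w(400,355,.1))
c=np.array([0.481,-.0255]);
for z in(.0,.085,.118): print(proj("wrist",[*c,z]),proj("top",[*c,z]),proj("side",[*c,z]))
```

```text
[[ 0.4746 -0.006   0.118 ]
 [ 0.4847 -0.0045  0.118 ]
 [ 0.4932 -0.0415  0.118 ]
 [ 0.4828 -0.0453  0.118 ]] [ 0.48380847 -0.02435409  0.118     ]
0.03906420563922198 12.391121399428044
[ 0.51567596 -0.018584    0.095     ] [ 0.50100163 -0.01921784  0.1       ]
[213.60616122 254.38420714] [201.74164643 358.17623043] [296.78659485 309.95434136]
[246.75471796 254.63563671] [199.16138747 366.41347366] [273.83910178 312.69734598]
[265.42760298 254.77726929] [198.05102567 369.9582032 ] [264.32768227 313.83428358]
```

Call:
arm_command([
  [[0.4,0,0,0,-5],[0.4,0,0,0,-4.3],[0.4,0,0.2,1,0],[0.4,0,0.1,1,0],[0.4,0,0,0,0],[0.4,0,0,0,0]],
])

```text
clock: 4.72
position: [0.4947, -0.0221, 0.2752]
ee_rot: [0.445, 0.55, -0.444, 0.55]
ft_force: [0.3, 0.8, 0.3]
grip_width: 0.6
```

Run:
```python
from h import *
p,R,o=tool(); print(p,jawyaw(),o["grip_width"],shift([.4838,-.0245,.176]))
im=manip.camera("wrist");cv2.imwrite("pics/w3.png",im[...,::-1])
```

```text
[ 0.49465586 -0.02209584  0.27522436] 12.119877806608143 0.5998908847066641 [ 3.96804091e+00 -4.52993064e-01  3.50062790e-03]
```

View pics/w3.png

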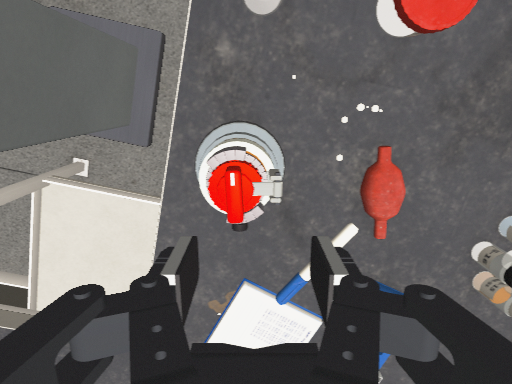

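Run:
```python
from h import *
im=cv2.imread("pics/w3.png")
cv2.imwrite("pics/w3z.png",cv2.resize(im[110:250,180:300],None,fx=4,fy=4,interpolation=cv2.INTER_CUBIC))
```

```text
(no output)
```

View pics/w3z.png

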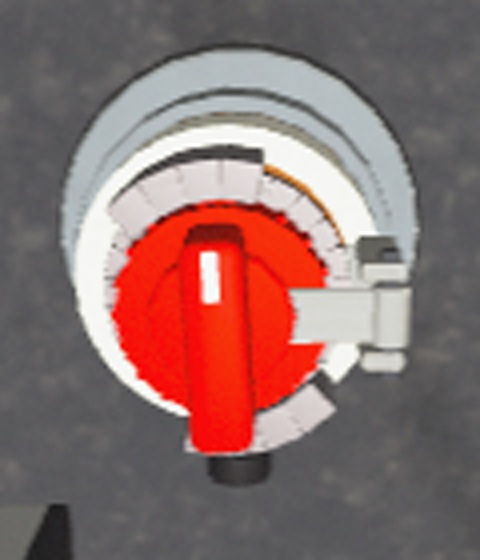

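Run:
```python
from h import *
def w(x,y,z): return atz("wrist",(110+y/4,180+x/4),z)
P=[w(*c,.118) for c in [(183,243),(243,243),(256,443),(190,447)]]
print(np.round(P,4),np.mean(P,0)); d=(P[2]+P[3]-P[0]-P[1])/2; print(np.linalg.norm(d),np.degrees(np.arctan2(d[1],d[0]))+90)
# holder center, edges at sides
print(w(239,200,.0),w(239,200,.01))
print(w(395,318,.095))
```

```text
[[ 0.472  -0.0046  0.118 ]
 [ 0.4822 -0.0024  0.118 ]
 [ 0.4919 -0.0381  0.118 ]
 [ 0.4804 -0.0414  0.118 ]] [ 0.48163375 -0.02159142  0.118     ]
0.037370402898774885 14.045912670956852
[ 0.47965173 -0.01677238  0.        ] [ 0.47968101 -0.01493662  0.01      ]
[ 0.51420678 -0.01563081  0.095     ]
```

Call:
arm_command([
  [[0.4,0,-0.5,-0.04,-1],[0.4,0.9,0,0,0],[0.4,0.9,0,0,0],[0.4,0.9,0,0,0],[0.4,0.7,0,0,0],[0.4,0.4,0,0,0],[0.4,0.17,0,0,0],[0.4,0,0,0,0]],
])

```text
clock: 5.43
position: [0.4818, -0.0222, 0.1745]
ee_rot: [0.439, 0.555, -0.439, 0.554]
ft_force: [0.2, 0.6, 0.8]
grip_width: 0.603
```

Call:
arm_command([
  [[1,0,0,0,0],[1,0,0,0,0],[1,0,0,0,0],[1,0,0,0,0],[1,0,0,0,0],[1,0,0,0,0],[1,0,0,0,0]],
], force=40)

```text
clock: 6.02
position: [0.4805, -0.0231, 0.1752]
ee_rot: [0.439, 0.555, -0.44, 0.553]
ft_force: [-13.8, -1.2, 13.7]
grip_width: 0.129
```

Run:
```python
from h import *
p,R,o=tool(); print(p,jawyaw(),o["grip_width"],o["ft_force"],o["torque"])
cv2.imwrite("pics/w4.png",manip.camera("wrist")[...,::-1])
```

```text
[ 0.48052207 -0.02311063  0.17524707] 13.186753306134717 0.12925635199078436 [-13.84869096  -1.20471987  13.67611169] [-0.18063965  2.798888    0.0659746 ]
```

View pics/w4.png

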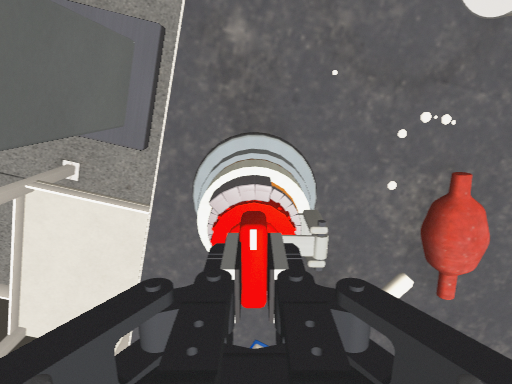

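Call:
arm_command([
  [[1,-0.08,-0.05,0,0],[1,0,0,0,0],[1,0,0,0,-4],[1,0,0,0,-5],[1,0,0,0,-5],[1,0,0,0,-5],[1,0,0,0,-5]],
])

```text
clock: 6.65
position: [0.4798, -0.0232, 0.176]
ee_rot: [0.313, 0.635, -0.314, 0.633]
ft_force: [-1.5, -0.0, -8.2]
grip_width: 0.128
```

Run:
```python
from h import *
p,R,o=tool(); print(p,jawyaw(),o["grip_width"],o["ft_force"],o["torque"],o["joint_pos"])
```

```text
[ 0.47978185 -0.02322725  0.17596373] 37.44349732657266 0.12810787423438033 [-1.45438637 -0.03132258 -8.18514593] [-0.11657319  0.41793194 -0.11849623] [-0.43901176  0.13303619  0.42055557  2.00373807 -0.06337806  1.01959446
  0.66511091]
```

Call:
arm_command([
  [[1,0,0,0,-5],[1,0,0,0,-5],[1,0,0,0,-5],[1,0,0,0,-5],[1,0,0,0,-5],[1,0,0,0,-5],[1,0,0,0,-5],[1,0,0,0,-5],[1,0,0,0,-5],[1,0,0,0,-3],[1,0,0,0,0]],
])

```text
clock: 7.57
position: [0.4794, -0.024, 0.1762]
ee_rot: [0.028, 0.708, -0.029, 0.705]
ft_force: [-3.7, -2.4, -2.9]
grip_width: 0.125
```

Run:
```python
from h import *
p,R,o=tool(); print(p,jawyaw(),o["grip_width"],o["ft_force"],o["torque"],o["joint_pos"])
cv2.imwrite("pics/w5.png",manip.camera("wrist")[...,::-1])
```

```text
[ 0.47941502 -0.02401757  0.1761582 ] 85.36999717028723 0.12483700914663284 [-3.66124845 -2.41345099 -2.86114304] [-0.73466355  1.34705788  0.07932624] [-0.37861045  0.13157359  0.35661167  2.00093159 -0.0527428   1.02132689
  1.49287452]
```

View pics/w5.png

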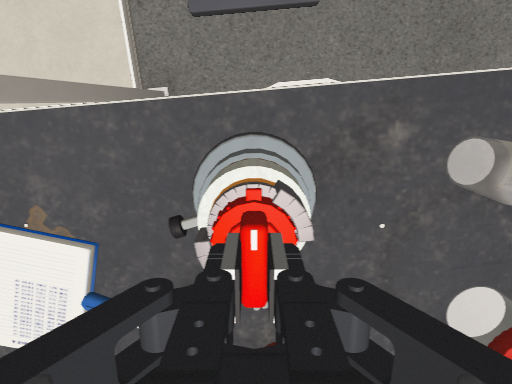

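Call:
arm_command([
  [[0.5,0,0,0,0],[0.5,0,0,0,0],[0.5,0,0,0,0],[0.5,-0.5,0,0,0],[0.5,-1,0,0,0],[0.5,-1,0,0,0],[0.5,-1,0,0,0],[0.5,-1,0,0,0],[0.5,-1,0,-0.5,0],[0.5,0,0,-0.8,0],[0.5,0,0,-0.8,0],[0.5,0,0,0,0]],
])

```text
clock: 8.62
position: [0.4266, -0.0185, 0.3151]
ee_rot: [0.03, 0.706, -0.029, 0.707]
ft_force: [0.7, 0.2, -0.0]
grip_width: 0.499
```

Call:
arm_command([
  [[0,0,0,0,0],[0,0,0,0,0],[0,0,0,0,0],[0,0,0,0,0],[0,0,0,0,0],[0,0,0,0,0],[0,0,0,0,0],[0,0,0,0,0],[0,0,0,0,0],[0,0,0,0,0],[0,0,0,0,0],[0,0,0,0,0]],
])

```text
clock: 9.62
position: [0.4284, -0.0187, 0.3142]
ee_rot: [0.03, 0.706, -0.029, 0.706]
ft_force: [0.2, 0.1, -0.4]
grip_width: 1.001
```

Run:
```python
from h import *
p,R,o=tool(); print(p,jawyaw(),o["grip_width"],o["ft_force"],o["torque"],o["joint_pos"])
im=manip.camera("wrist")[...,::-1];cv2.imwrite("pics/w6.png",im)
for q in ["bottle_mouth","wing_top","sample_bottle"]:
    for r in manip.pinpoint(q,"wrist")[:3]: 
        z={"bottle_mouth":.085,"wing_top":.118}.get(q,0); print(q,r["confidence"],r["pixel"],atz("wrist",r["pixel"],z))
```

```text
[ 0.4284088  -0.01870762  0.31415034] 85.21495681331604 1.0011643217698283 [ 0.23264839  0.05259664 -0.37450919] [-0.01637629 -0.03813213  0.035058  ] [-0.41120757 -0.13619331  0.32069325  1.94138515  0.04397358  1.32972124
  1.3834913 ]
bottle_mouth 0.86 [227.8, 254.0] [ 0.47989024 -0.02244662  0.085     ]
wing_top 0.72 [305.2, 275.9] [ 0.54409883 -0.00763057  0.118     ]
sample_bottle 0.92 [202.8, 255.6] [ 0.48159958 -0.02073316  0.        ]
```

View pics/w6.png

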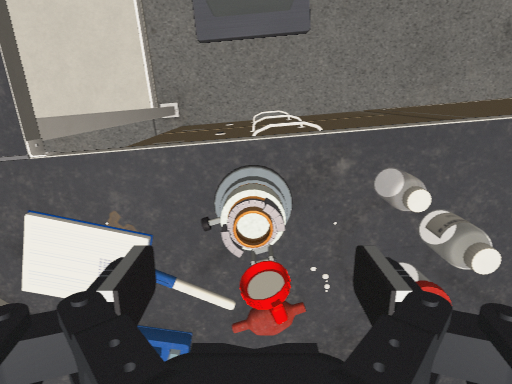

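Run:
```python
from h import *
im=cv2.imread("pics/w6.png")
cv2.imwrite("pics/w6z.png",cv2.resize(im[160:310,190:320],None,fx=4,fy=4,interpolation=cv2.INTER_CUBIC))
print([np.round(proj("wrist",[.480,-.023,z]),1) for z in(0,.085,.09)])
```

```text
[array([201.7, 253.6]), array([228. , 253.4]), array([229.9, 253.4])]
```

View pics/w6z.png

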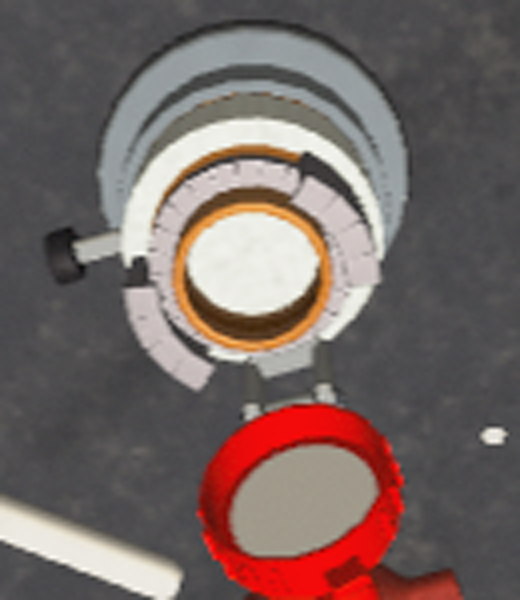

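Call:
arm_command([
  [[0,-0.5,0,0,-4.8],[0,-0.7,0.5,0,0],[0,-0.7,1,0,0],[0,-0.7,1,0,0],[0,0,1,0,0],[0,0,1,0,0],[0,0,1,0,0],[0,0,1,0,0],[0,0,1,0,0],[0,0,1,0,0],[0,0,1,0,0],[0,0,1,0,0]],
])

```text
clock: 10.82
position: [0.4282, 0.2451, 0.3791]
ee_rot: [-0.0, 0.707, 0.0, 0.707]
ft_force: [0.4, 0.2, -0.2]
grip_width: 1.001
```

Call:
arm_command([
  [[0,0,1,0,0],[0,0,1,0,0],[0,0,1,0,0],[0,0,0.5,0,0],[0,0,0,0,0],[0,0,0,0,0]],
])

```text
clock: 11.32
position: [0.4284, 0.3311, 0.3788]
ee_rot: [-0.001, 0.707, 0.0, 0.707]
ft_force: [-0.3, -0.1, -0.1]
grip_width: 0.999
```

Run:
```python
from h import *
p,R,o=tool(); print(p,jawyaw(),o["grip_width"],o["joint_pos"])
im=manip.camera("wrist")[...,::-1];cv2.imwrite("pics/w7.png",im)
for q in ["pipette_blue","pipette_stand"]:
    for r in manip.pinpoint(q,"wrist")[:3]: 
        z=.015 if q[8]=='b' else 0; print(q,r["confidence"],r["pixel"],atz("wrist",r["pixel"],z))
cv2.imwrite("pics/side7.png",manip.camera("side")[...,::-1])
```

```text
[0.42839344 0.33107339 0.37881849] 90.04804958270883 0.9987491633918241 [-0.72555524  0.11854415 -0.0186846   1.56323617  0.00251799  1.46070242
  0.82724733]
pipette_blue 0.97 [176.0, 432.8] [0.46058043 0.56843296 0.015     ]
pipette_blue 0.66 [208.1, 391.2] [0.50559546 0.51797135 0.015     ]
pipette_blue 0.45 [220.3, 160.3] [0.52322502 0.20018906 0.015     ]
pipette_stand 0.87 [196.8, 281.8] [0.49391256 0.36911067 0.        ]
```

View pics/w7.png

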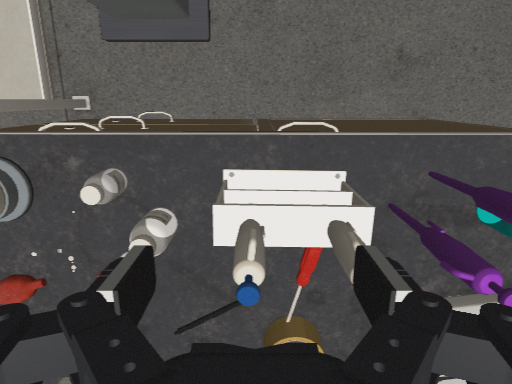

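View pics/side7.png

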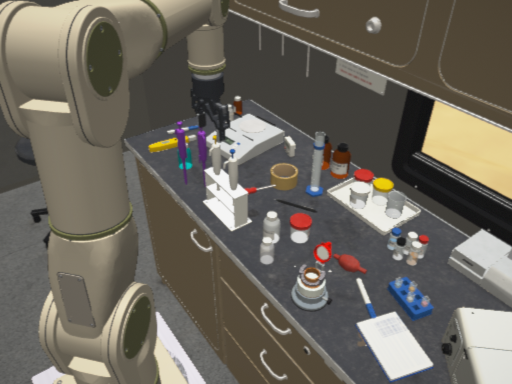

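Run:
```python
from h import *
im=cv2.imread("pics/w7.png")
cv2.imwrite("pics/w7z.png",cv2.resize(im[160:320,200:390],None,fx=4,fy=4,interpolation=cv2.INTER_CUBIC))
print(atz("wrist",(293,248),.247),atz("wrist",(270,249),.22))
s=cv2.imread("pics/side_z.png")
for c in [(173,214),(222,214),(224,364),(174,346)]: pass
# stand top plate corners z=.12
for rc in [(206,213),(205,373),(247,214),(247,370)]: print(rc,atz("wrist",rc,.12))
# button from side/top images at start
b=cv2.imread("pics/side0.png").astype(int);t=cv2.imread("pics/top0.png").astype(int)
rs=[]
for n,i,(r0,r1,c0,c1) in [("side",b,(140,170,215,245)),("top",t,(185,210,235,260)),("wrist",im.astype(int),(270,315,225,270))]:
    m=(i[...,0]-i[...,2]>60); m2=np.zeros_like(m); m2[r0:r1,c0:c1]=m[r0:r1,c0:c1]; y,x=np.nonzero(m2); print(n,len(y),y.mean(),x.mean()); rs.append(ray(n,(y.mean(),x.mean())))
print(tri(rs)); print(tri(rs[:2]),tri(rs[1:]))
```

```text
[0.49010032 0.3263684  0.247     ] [0.48730736 0.32665616 0.22      ]
(206, 213) [0.46836008 0.28783266 0.12      ]
(205, 373) [0.46741469 0.45380656 0.12      ]
(247, 214) [0.51471184 0.28731164 0.12      ]
(247, 370) [0.51483673 0.45510143 0.12      ]
side 19 149.31578947368422 232.94736842105263
top 25 193.6 247.96
wrist 373 295.0991957104558 247.73994638069706
(array([0.48853046, 0.32639547, 0.2533775 ]), [np.float64(0.0022928560594277884), np.float64(0.0017129961899232775), np.float64(0.0007554477023086156)])
(array([0.4888021 , 0.3263994 , 0.25380042]), [np.float64(0.001980893316775551), np.float64(0.0019808933167755785)]) (array([0.48696101, 0.3268561 , 0.25446571]), [np.float64(0.0005055345894631418), np.float64(0.0005055345894632897)])
```

View pics/w7z.png

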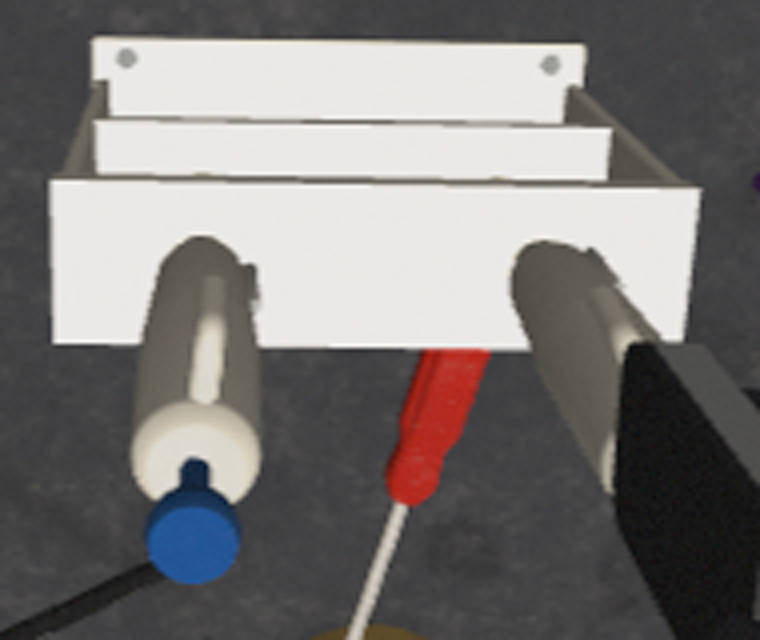

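The zoomed crop confirms the target: the pipette with the blue button at zoom (190,535), in the stand's near place. The yellow one is to its right, and the purple look-alikes are outside the stand. I'll move above the blue pipette.

Call:
arm_command([
  [[0.35,0,-0.19,0.6,0],[0.35,0,0,0.8,0],[0.35,0,0,0.7,0],[0.35,0,0,0.3,0],[0.35,0,0,0,0],[0.35,0,0,0,0]],
])

```text
clock: 12.02
position: [0.4881, 0.3263, 0.3791]
ee_rot: [0.0, 0.707, -0.0, 0.707]
ft_force: [-0.9, 0.7, -0.6]
grip_width: 0.646
```

Run:
```python
from h import *
p,R,o=tool(); print(p,jawyaw(),o["grip_width"],shift([.4885,.3264,.263]))
im=manip.camera("wrist")[...,::-1];cv2.imwrite("pics/w8.png",im)
cv2.imwrite("pics/side8.png",cv2.resize(manip.camera("side")[60:260,150:320,::-1],None,fx=3,fy=3))
```

```text
[0.48806214 0.32628249 0.3791067 ] 89.97729487682905 0.6464098468514554 [4.64426011 0.00469969 0.01944962]
```

View pics/w8.png

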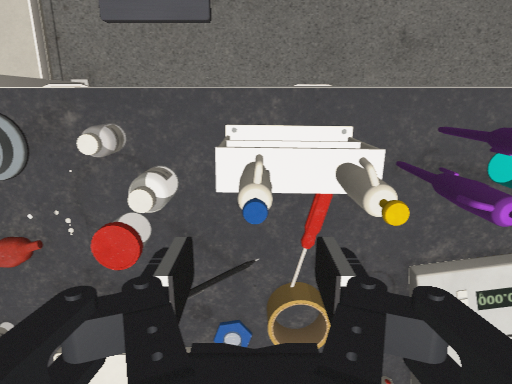

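View pics/side8.png

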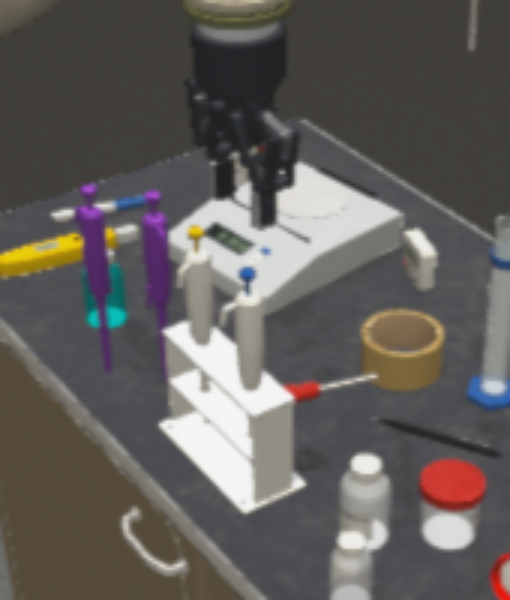

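Run:
```python
from h import *
im=cv2.imread("pics/w8.png").astype(int)
m=(im[...,0]-im[...,2]>60); m[:195]=0;m[230:]=0;m[:,:235]=0;m[:,275:]=0
y,x=np.nonzero(m);print(y.mean(),x.mean(),atz("wrist",(y.mean(),x.mean()),.246),atz("wrist",(y.mean(),x.mean()),.25))
```

```text
211.56666666666666 254.80833333333334 [0.48971068 0.32791256 0.246     ] [0.48833808 0.32790301 0.25      ]
```

Call:
arm_command([
  [[0.35,0.5,0.04,0.03,0],[0.35,0.8,0,0,0],[0.35,0.8,0,0,0],[0.35,0.8,0,0,0],[0.35,0.7,0,0,0],[0.35,0.5,0,0,0],[0.35,0.3,0,0,0],[0.35,0.2,0,0,0],[0.35,0,0,0,0]],
])

```text
clock: 12.87
position: [0.4888, 0.3276, 0.2635]
ee_rot: [-0.0, 0.707, 0.0, 0.707]
ft_force: [-0.5, -0.3, 0.4]
grip_width: 0.649
```

Run:
```python
from h import *
p,R,o=tool(); print(p,jawyaw(),o["grip_width"],o["ft_force"])
cv2.imwrite("pics/w9.png",manip.camera("wrist")[...,::-1])
```

```text
[0.48877558 0.32758743 0.26348967] 90.03232506375385 0.6491840797066782 [-0.46865999 -0.26091226  0.38867277]
```

View pics/w9.png

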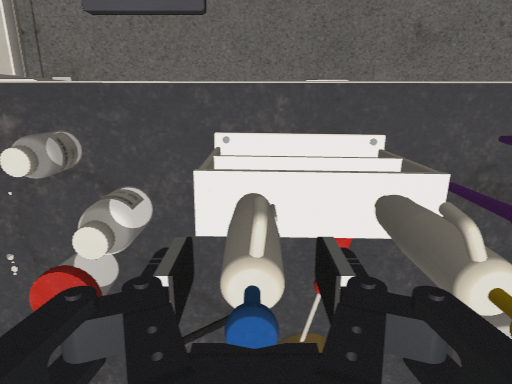

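Call:
arm_command([
  [[1,0,0,0,0],[1,0,0,0,0],[1,0,0,0,0],[1,0,0,0,0],[1,0,0,0,0],[1,0,0,0,0],[1,0,0,0,0]],
], force=50)

```text
clock: 13.5
position: [0.4894, 0.3281, 0.2652]
ee_rot: [0.0, 0.707, 0.001, 0.708]
ft_force: [-0.4, -0.2, 6.3]
grip_width: 0.278
```

Run:
```python
from h import *
p,R,o=tool(); print(p,jawyaw(),o["grip_width"]*85,o["ft_force"],o["torque"])
cv2.imwrite("pics/w10.png",manip.camera("wrist")[...,::-1])
```

```text
[0.48943492 0.32805059 0.26523353] 90.02313456514406 23.58866400192018 [-0.43439    -0.1521385   6.30887834] [ 0.18778945 -0.02273187 -0.03228619]
```

View pics/w10.png

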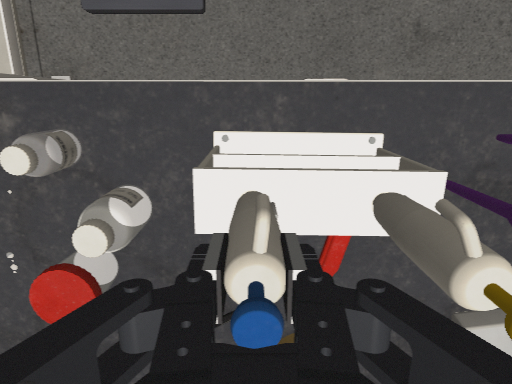

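Call:
arm_command([
  [[1,-0.2,0,0,0],[1,-0.3,0,0,0],[1,-0.4,0,0,0],[1,-0.5,0,0,0],[1,-0.5,0,0,0],[1,-0.5,0,0,0],[1,-0.5,0,0,0],[1,-0.6,0,0,0],[1,-0.6,0,0,0],[1,-0.6,0,0,0],[1,-0.6,0,0,0],[1,-0.2,0,0,0]],
])

```text
clock: 14.55
position: [0.4894, 0.3278, 0.405]
ee_rot: [0.001, 0.706, 0.001, 0.708]
ft_force: [-0.3, -0.5, 0.2]
grip_width: 0.28
```

Run:
```python
from h import *
p,R,o=tool(); print(p,jawyaw(),o["grip_width"]*85,o["ft_force"],o["torque"])
cv2.imwrite("pics/w11.png",manip.camera("wrist")[...,::-1])
im=manip.camera("side")[...,::-1]
cv2.imwrite("pics/side11.png",cv2.resize(im[60:260,150:320],None,fx=3,fy=3,interpolation=cv2.INTER_CUBIC))
```

```text
[0.48935231 0.32778824 0.4049823 ] 90.01750878470376 23.80513390677712 [-0.28441505 -0.50448133  0.24748472] [-0.02305333 -0.0308475  -0.01552929]
```

View pics/w11.png

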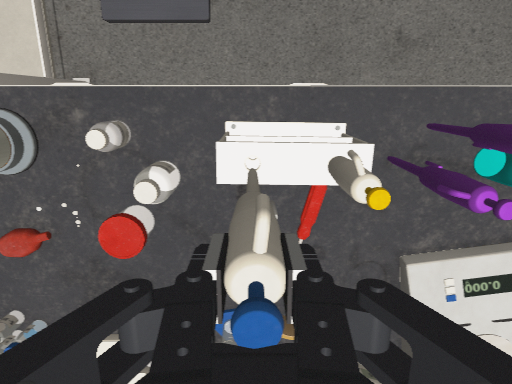

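View pics/side11.png

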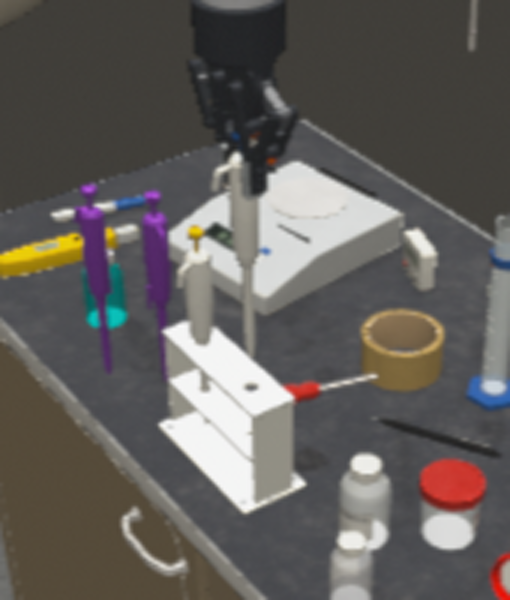

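Run:
```python
from h import *
im=cv2.imread("pics/w11.png")
cv2.imwrite("pics/w11z.png",cv2.resize(im[130:330,190:330],None,fx=4,fy=3,interpolation=cv2.INTER_CUBIC))
p,_,_=tool()
for z in(.155,.25,.36): print(z,proj("side",[p[0],p[1],z])*3-np.array([180,450]),(proj("wrist",[p[0],p[1],z])-[130,190])*[3,4])
```

```text
0.155 [356.36936787 249.20199941] [121.69096444 252.74271546]
0.25 [271.03058487 246.41870723] [206.79162016 251.69592117]
0.36 [161.48378017 242.84587955] [457.8144407  248.60817463]
```

View pics/w11z.png

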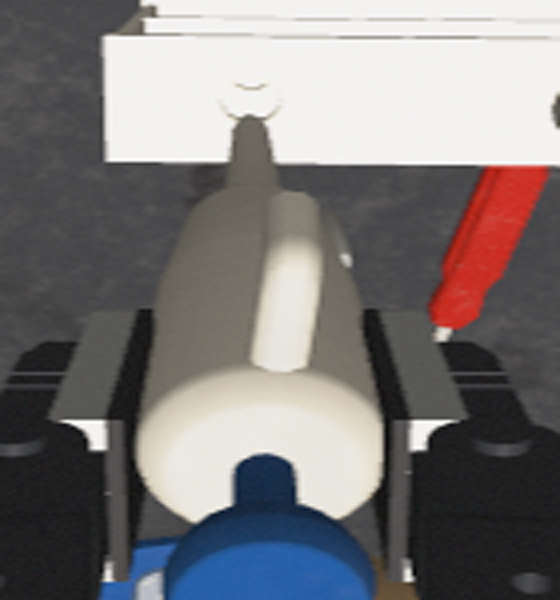

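Call:
arm_command([
  [[1,0,-0.2,-0.3,0],[1,0,-0.5,-0.5,0],[1,0,-0.8,-0.4,0],[1,0,-0.9,-0.2,0],[1,0,-0.9,0,0],[1,0,-0.9,0,0],[1,0,-0.9,0,0],[1,0,-0.9,0,0],[1,0,-0.9,0,0],[1,0,-0.9,0,0],[1,0,-0.9,0,0],[1,0,-0.9,0,0]],
])

```text
clock: 15.65
position: [0.4531, 0.0862, 0.4006]
ee_rot: [-0.0, 0.708, 0.0, 0.707]
ft_force: [0.6, 0.4, -0.6]
grip_width: 0.276
```

Call:
arm_command([
  [[1,0,-0.9,0,0],[1,0,-0.9,0,0],[1,0,-0.9,0,0],[1,0,-0.8,0,0],[1,0,-0.6,0,0],[1,0,-0.3,0,0],[1,0,0,0,0],[1,0,0,0,0],[1,0,0,0,0]],
])

```text
clock: 16.4
position: [0.454, -0.0212, 0.4013]
ee_rot: [-0.001, 0.707, 0.001, 0.707]
ft_force: [-0.2, 0.7, -1.8]
grip_width: 0.277
```

Run:
```python
from h import *
p,R,o=tool(); print(p,jawyaw(),o["grip_width"]*85,o["ft_force"],shift([.4805,-.023,.345]))
im=manip.camera("wrist")[...,::-1]
cv2.imwrite("pics/w12.png",im)
for q in ["bottle_mouth","pipette_blue"]:
    for r in manip.pinpoint(q,"wrist")[:3]: print(q,r["confidence"],r["pixel"],atz("wrist",r["pixel"],.085 if q[0]=='b' else p[2]-.25))
im=manip.camera("side")[...,::-1]
cv2.imwrite("pics/side12.png",cv2.resize(im[180:320,240:380],None,fx=4,fy=4,interpolation=cv2.INTER_CUBIC))
for q in ["bottle_mouth","pipette_blue"]:
    for r in manip.pinpoint(q,"side")[:3]: print(q,r["confidence"],r["pixel"])
print(proj("side",[p[0],p[1],p[2]-.25]),proj("side",[.4805,-.023,.085]))
```

```text
[ 0.45398928 -0.02121801  0.40127627] 90.10690591147338 23.586616439441222 [-0.23948443  0.71722379 -1.82250395] [ 2.25039547 -0.07389375  1.06163975]
bottle_mouth 0.55 [181.9, 251.3] [ 0.48180162 -0.02409079  0.085     ]
pipette_blue 0.82 [171.0, 251.2] [ 0.4545465  -0.02380684  0.15127627]
pipette_blue 0.43 [243.1, 372.1] [0.53084831 0.1021059  0.15127627]
bottle_mouth 0.58 [271.7, 313.3]
bottle_mouth 0.24 [258.5, 304.8]
pipette_blue 0.76 [182.8, 187.3]
pipette_blue 0.67 [256.4, 304.3]
pipette_blue 0.59 [185.7, 204.6]
[258.23951971 304.95277975] [273.2911335  311.84411972]
```

View pics/w12.png

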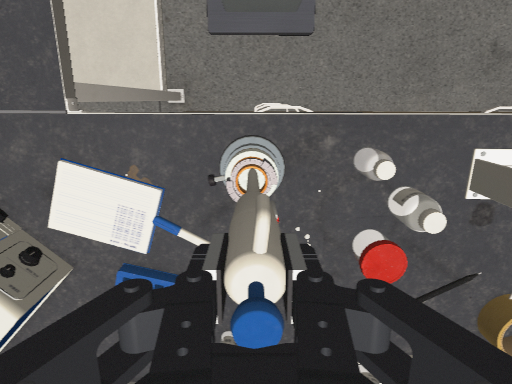

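View pics/side12.png

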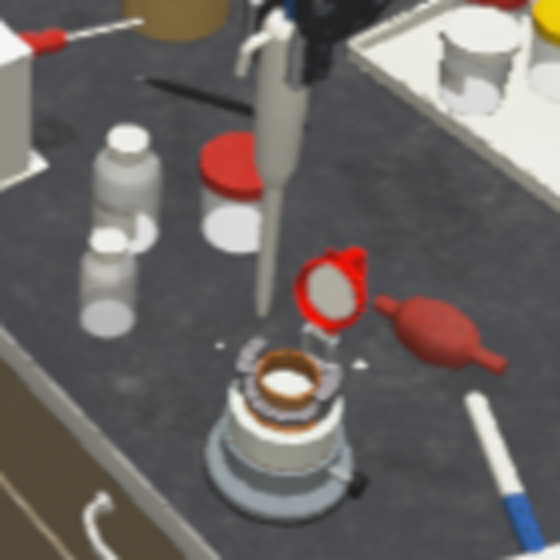

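Call:
arm_command([
  [[1,0,-0.03,0.3,0],[1,0,0,0.4,0],[1,0,0,0.3,0],[1,0,0,0.08,0],[1,0.3,0,0,0],[1,0.5,0,0,0],[1,0.4,0,0,0],[1,0.2,0,0,0],[1,0,0,0,0],[1,0,0,0,0],[1,0,0,0,0]],
])

```text
clock: 17.62
position: [0.4813, -0.0232, 0.3672]
ee_rot: [-0.0, 0.707, 0.0, 0.707]
ft_force: [-0.8, 0.8, -1.0]
grip_width: 0.278
```

```bash
cat > look.py <<'E'
from h import *
import sys
k=sys.argv[1]
p,R,o=tool(); print(p,jawyaw(),o["grip_width"]*85,o["ft_force"],o["clock"])
im=manip.camera("wrist")[...,::-1]
cv2.imwrite(f"pics/w{k}z.png",cv2.resize(im[120:270,180:330],None,fx=4,fy=4,interpolation=cv2.INTER_CUBIC))
print("wrist tip,mouth",proj("wrist",[p[0],p[1],p[2]-.251]),proj("wrist",[.4805,-.023,.085]))
for q in ["bottle_mouth","pipette_blue"]:
    for r in manip.pinpoint(q,"wrist")[:2]: print(q,r["confidence"],r["pixel"],atz("wrist",r["pixel"],.085 if q[0]=='b' else p[2]-.251))
im=manip.camera("side")[...,::-1]
cv2.imwrite(f"pics/s{k}z.png",cv2.resize(im[200:310,260:370],None,fx=5,fy=5,interpolation=cv2.INTER_CUBIC))
for q in ["bottle_mouth","pipette_blue"]:
    for r in manip.pinpoint(q,"side")[:3]: print(q,r["confidence"],r["pixel"])
print("side tip,mouth",proj("side",[p[0],p[1],p[2]-.251]),proj("side",[.4805,-.023,.085]))
E
python3 look.py 13
```

```text
[ 0.48128075 -0.02319448  0.36717276] 90.01460981743675 23.606357634148967 [-0.80587143  0.80623213 -0.96691692] 17.6167
wrist tip,mouth [170.07795307 253.50723551] [163.35136552 253.75381534]
bottle_mouth 0.67 [164.8, 252.3] [ 0.48208063 -0.02455301  0.085     ]
bottle_mouth 0.6 [272.1, 311.4]
pipette_blue 0.73 [185.3, 207.1]
pipette_blue 0.72 [265.6, 310.1]
pipette_blue 0.7 [184.8, 188.3]
side tip,mouth [264.2246176  313.20321546] [273.2911335  311.84411972]
```

View pics/w13z.png

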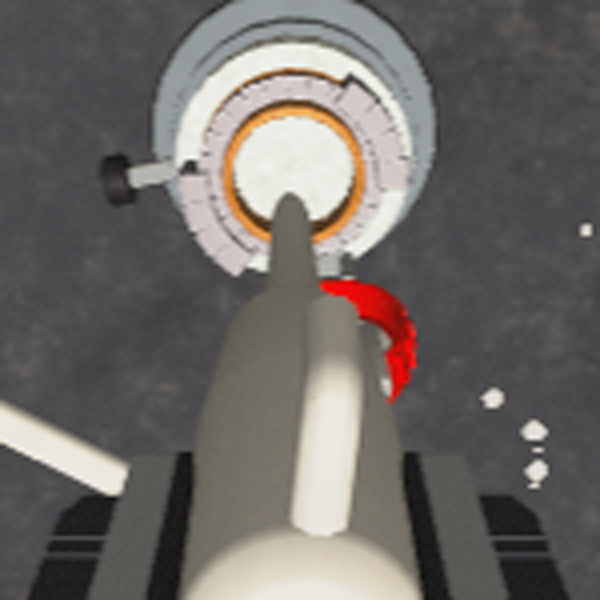

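View pics/s13z.png

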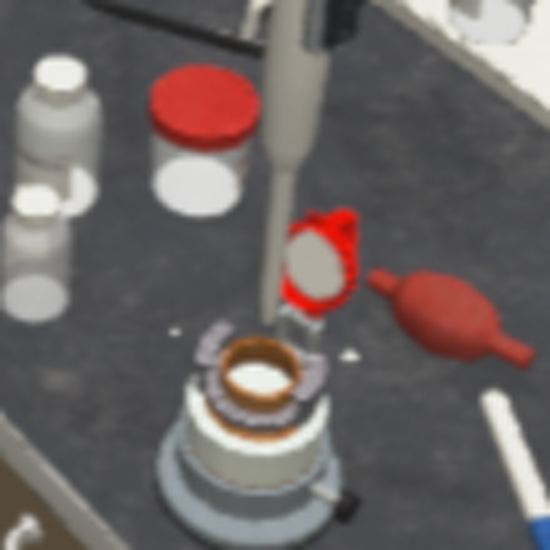

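Call:
arm_command([
  [[1,0,0.03,-0.06,0],[1,0.2,0,0,0],[1,0.3,0,0,0],[1,0.2,0,0,0],[1,0.1,0,0,0],[1,0,0,0,0],[1,0,0,0,0],[1,0,0,0,0],[1,0,0,0,0]],
])

```text
clock: 18.67
position: [0.4798, -0.0225, 0.3469]
ee_rot: [-0.0, 0.707, 0.0, 0.707]
ft_force: [0.7, -0.2, -1.4]
grip_width: 0.28
```

```bash
python3 look.py 14
```

```text
[ 0.479792   -0.02246032  0.34689987] 90.01291332067805 23.788313727706726 [ 0.70710519 -0.24542046 -1.37294048] 18.6667
wrist tip,mouth [170.29373562 253.5138775 ] [168.75611186 253.00627045]
bottle_mouth 0.87 [168.7, 251.8] [ 0.48040545 -0.02422034  0.085     ]
pipette_blue 0.64 [168.0, 250.7] [ 0.4774209  -0.02521483  0.09589987]
bottle_mouth 0.65 [270.2, 311.1]
pipette_blue 0.92 [183.5, 185.9]
pipette_blue 0.81 [270.2, 312.7]
pipette_blue 0.74 [186.1, 206.2]
side tip,mouth [270.18139028 311.83568817] [273.2911335  311.84411972]
```

View pics/w14z.png

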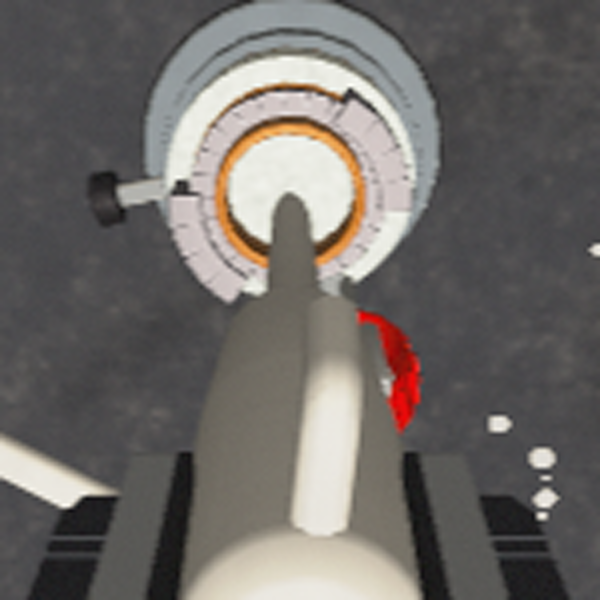

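View pics/s14z.png

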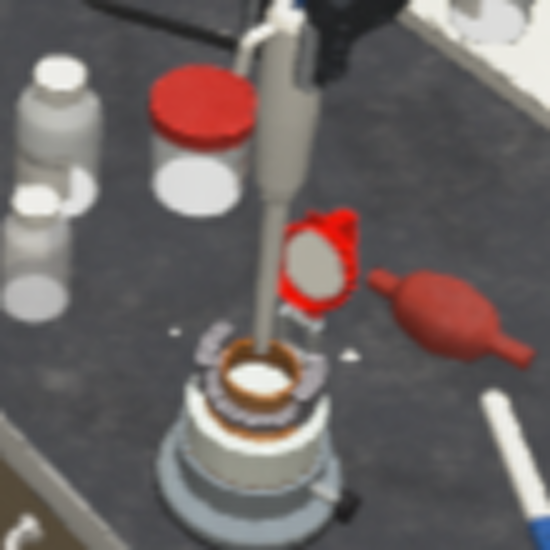

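Run:
```python
from h import *
o=manip.get_obs(); print(o["clock"],np.abs(o["joint_velocities"]).max())
manip.hand_in()
```

```text
18.9667 0.0012157917822608185
the job is handed in; nothing more can be done
```

The job is handed in at about 19 s. The red wing cap is turned free and open, and the blue pipette is held over the mouth of the sample bottle.

- **Cap:** I gripped the wing and turned it about 72° anticlockwise. Both the wrist and side pictures show it standing open behind the mouth.
- **Pipette:** I took the blue-button one from the stand's near place, lifted it about 14 cm and carried it in front of and above the bottles.
- **Last checks:**
  - The tip is estimated about 11 mm above the rim, and within about 1 mm of the mouth's centre in both views.
  - The pipette is upright, and the grip was steady at about 24 mm opening.
  - The arm is at rest, with the fastest joint at 0.001 rad/s.
- **Disagreement:** The detector's own tip point in the last wrist picture was about 3 mm off my estimate, nearer the robot and to its right. Its mouth point was off to the same side. I relied on the outlines in the zoomed pictures, which agreed with each other.
- **Not measured:** I saw no contact or movement of the two bottles, the cup or the yellow pipette in any picture, but I did not re-measure their positions before handing in.

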